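# Square up a stack of plywood blanks and open the edge sealer's safety cap

### The job

The edges of the small stack of three plywood blanks are to be sealed in one go: tap or squeeze the stack square where it is until all its edges are flush, and let go of it. Then open the white bottle of edge sealer: press its red push-and-turn safety cap down against the spring, twist it anticlockwise until it is free, lift it, and finish still holding the cap upright about 8 cm above its closed place, straight over the bottle. Leave the wax tin, the screw box and the tape measure where they are.

Things in the scene. Friction and masses are not known exactly. Their poses are not given: they have to be found in the camera images.
- blank_1: lowest of three equal plywood blanks, 48 x 56 x 8 mm (x, y, z), 25 g, loose, lying flat on the worktop right of the saw's fence. Origin: centre of its underside. The blanks lie on one another 4 to 9 mm out of line and turned by up to 0.03 rad; whole stack 24 mm high
- blank_2: middle blank, same size; origin: centre of its underside, 8 mm above that of blank_1
- blank_3: top blank, same size; origin: centre of its underside, 16 mm above that of blank_1
- bottle: white round bottle, 72 mm wide, with a yellow band, held fast by a dark magnetic foot (92 mm wide) on the saw table left of the fence, so that it cannot turn or shift. Origin: centre of the foot's underside; z up. Shoulder 84 to 100 mm above the origin; the closed cap's lower rim is 112 mm and its top 138 mm above it
- cap: loose red ribbed round safety cap, 48 mm across, 26 mm high, about 30 g. Origin: centre of its lower rim; z up. Two inner lugs lock it under the neck, its x axis along the bottle's. Pressed down 3 mm or more it turns anticlockwise seen from above, never clockwise; keep it pressed for the first 0.6 rad. From 0.9 rad to a stop near 1.5 rad it comes straight up: aim for 1.2 rad. Off the neck when raised 15 mm
- plunger (a joint): spring plunger in the neck under the cap: how far the cap is pressed down, m (0 = up, 0.006 = at the hard stop). Resists with about 3 N at first, 9 N at the stop
- wax_tin: bystander: round flat tin, 95 mm wide, 33 mm high, on the saw table left of the bottle; origin: centre of its underside
- screw_box: bystander: small cardboard box, 66 x 105 x 51 mm, beyond the stack; origin: centre of its underside
- tape_measure: bystander: grey tape measure, 38 x 84 x 68 mm, right of the stack; origin: centre of its underside

How it is judged:
On the way, in this order (a step that is already met when the one before it is completed fails the run):
1. the three blanks are stacked flush and let go (horizontal distance between blank_1 and blank_2 below 0.003 m and angle between the x axis of blank_1 and the x axis of blank_2, either way round below 0.08 rad and horizontal distance between each of blank_1, blank_2 and blank_3 below 0.003 m and angle between the x axis of each of blank_1, blank_2 and the x axis of blank_3, either way round below 0.08 rad and z of blank_2 in the frame of blank_1 between 0.006 and 0.01 m and z of blank_3 in the frame of blank_1 between 0.013 and 0.019 m and angle between blank_1's own z axis and vertical below 0.1 rad and height (world z) of blank_1 below 0.004 m and contact force between the fingers and blank_1 below 0.2 N and contact force between the fingers and blank_2 below 0.2 N and contact force between the fingers and blank_3 below 0.2 N), for 0.2 s.
2. the cap is pressed down against its spring (value of joint plunger above 0.0025 m), for 0.1 s.
3. the cap is turned free, still on the bottle (angle between the x axis of cap and the x axis of bottle, either way round above 0.8 rad and z of cap in the frame of bottle below 0.125 m and horizontal distance between cap and bottle below 0.01 m), for 0.05 s.
At the end, for the whole second after the job is handed in: The fingers hold the cap still and upright (0.25 rad), 50 to 120 mm above its closed place, within 30 mm of the bottle's axis, off the bottle, plunger up. The blanks lie untouched in their order on the worktop, centres within 3 mm and edges within 0.08 rad of one another (all of step 1 and z of cap in the frame of bottle between 0.162 and 0.232 m and horizontal distance between cap and bottle below 0.03 m and angle between cap's own z axis and vertical below 0.25 rad and contact force between the fingers and cap above 1 N and contact force between cap and bottle below 0.1 N and linear speed of cap below 0.03 m/s and value of joint plunger below 0.001 m); the arm keeps its last pose, push and grip.
It fails at once if the wax tin is shifted more than 25 mm (distance of wax_tin from where it was at the start of the episode above 0.025 m).
It fails at once if the screw box is shifted more than 25 mm (distance of screw_box from where it was at the start of the episode above 0.025 m).
It fails at once if the tape measure is shifted more than 25 mm (distance of tape_measure from where it was at the start of the episode above 0.025 m).
It also fails if it takes over 72 s, if anything falls off the work surface, if the arm or the gripper's body presses on something with over 40 N, if the wrist force passes 120 N, or if a joint passes its speed limit or range.

### The arm

A 6-joint arm with a two-finger parallel gripper is mounted at the origin on a cart in front of the work surface, level with it; the furniture and walls round the work are solid. World frame = base frame: x ahead of the robot, y to its left, z up, the work surface at z = 0. Lengths are in m, angles in rad, forces in N, time in s.
With the tool pointing down it reaches from about 0.25 to 0.725 m from the base axis. Payload 4 kg.
Tool frame: the origin (TCP) lies midway between the tips of the shut fingers; the grasp point (between the pads) lies 19 mm behind it; z points along the fingers, y is the line along which they close (so a half turn about z gives the same grasp; the last joint's range is limited). The gripper opens to 85 mm and grips with 20 to 120 N. Pads are 22 mm wide; open, the fingers measure 114 mm over their backs; the gripper's body (76 mm by 85 mm) begins 54 mm behind the grasp point. The pads swing forward as they close: fully open they stand 13 mm farther back than shut.
Start: joints at [1.123, 0.241, 0.005, 1.335, 0, 1.571], TCP at [0.216, 0.451, 0.231] pointing down, gripper open.
Joint ranges: [-2.72, 2.72], [-1.05, 1.87], [-1.09, 1.28], [-1.99, 2.15], [-1.42, 1.44], [-3.14, 3.14]. Speed limits (rad/s): [2.79, 2.79, 3.14, 3.14, 3.14, 3.14].

### API

Orientations are given as a unit quaternion [x, y, z, w].
In Python, from workcell import bot gives the robot as it stands. The module is installed in compiled form; this text tells all that it offers.
- The arm moves only by the tool drive_tool, never from a script. Its arguments are lists of equal length, an entry for each row: "slide": the shift along the tool's x, y, z scaled (see below), a list of three; "rotation": the turn, a rotation vector about the tool's x, y, z scaled (see below), a list of three. A call has exactly 8 rows; each row is the pose to reach, as a shift and turn from the pose commanded when the call began, along the tool's axes at that moment; what a row does not reach only later rows make up. The controller multiplies each number of a shift by 250 mm and each number of a turn by 0.5 rad. A row lasts 1/8 s, in which the tool goes at most 62.5 mm and 10.7 degrees, less where a joint would pass 70% of its speed; a pose out of reach is approached as far as the arm can. A call with a number of a shift or a turn outside -1 to 1 is refused whole. A call with a gripper value outside its range is refused whole. "gripper" is the opening, from 0 (shut) to 1 (fully open), set as the call begins (left out, the last holds). The fingers move at their own pace and stop on an object; the grip force is fixed at half the most. Time passes only in rows, so rows that repeat a pose let the fingers close, or fill a call up. It gives the time, the measured TCP pose, the force, the opening and the grip force at its end, in the units of the state.
- bot.get_obs(): the state, without advancing time (a new reading comes with each control period).
- bot.camera(name): name is "scene" or "top" or "wrist"; returns a dict with "image" (400x640x3 uint8, red, green, blue), "z_map" (400x640 float32, m along the optical axis (not along the pixel's ray), 0 where there is no reading), "camera_matrix" (3x3 intrinsics, pixels), "xyz" and "orientation" of the camera in the world. Camera axes: x right, y up, looking along -z (the intrinsics and any distortion apply to the point x, -y, -z); pixel columns grow to the right and rows downward; lengths in m; the calibration is good to about 2 mm. A picture is of the moment at which its call begins.
- bot.job_done(): hands the job in; it is judged then, once.
The state is a dict: "clock": time; "joint_pos": joint angles; "joint_vel": joint speeds; "tau": joint torques, N m; "eef_pos": TCP position; "tool_rot": TCP orientation; "ft_force": force on the tool from outside, world axes, zero at the start; "ft_torque": the same for the moment, N m; "grip_width": finger opening in m; "grasp_force": force on a finger pad.
Only numpy, scipy, OpenCV 4.12 (cv2) and the standard library are available. Lean on these libraries where they do the work, as an engineer would, in place of code of your own. Each camera call takes 0.05 s, during which the arm holds its last target. There are 200 camera calls.

## Working session

There is one attempt and no reset: what is moved stays moved. The work goes in short steps, Python scripts to look and compute and a tool call to move; the robot and the scene stay as the last step left them, time stands still between calls to the robot, and variables do not carry over. Pictures are saved under pics/ and viewed, at most 10 in all, crops included, and the job is handed in when it is done.

Besides the shell and the picture viewer there is one more tool, called after "Request:" by a JSON object that holds its "name" and its "arguments", one argument or row to a line. drive_tool: Moves the arm, as the interface text tells. Shifts and turns lie within -1 to 1; 1 stands for 250 mm of shift or 0.5 rad of turn. Its arguments: {"type":"object","properties":{"slide":{"type":"array","items":{"type":"array","items":{"type":"number"}}},"rotation":{"type":"array","items":{"type":"array","items":{"type":"number"}}},"gripper":{"type":"number"}},"required":["slide","rotation"]}

```bash
mkdir -p pics
cat > h.py <<'E'
import numpy as np, cv2, pickle
from scipy.spatial.transform import Rotation as R
from workcell import bot
def snap(n,tag):
    d=bot.camera(n); pickle.dump(d,open(f'pics/{tag}.pkl','wb'))
    cv2.imwrite(f'pics/{tag}.png',d['image'][:,:,::-1]); return d
def world(d,uv):
    K=d['camera_matrix'];out=[]
    for u,v in uv:
        z=d['z_map'][int(round(v)),int(round(u))]
        p=np.array([(u-K[0,2])/K[0,0]*z,-(v-K[1,2])/K[1,1]*z,-z])
        out.append(R.from_quat(d['orientation']).apply(p)+d['xyz'])
    return np.array(out)
def wmap(d):
    K=d['camera_matrix'];z=d['z_map'];v,u=np.mgrid[:z.shape[0],:z.shape[1]]
    p=np.stack([(u-K[0,2])/K[0,0]*z,-(v-K[1,2])/K[1,1]*z,-z],-1)
    return p@R.from_quat(d['orientation']).as_matrix().T+d['xyz']
E
python3 - <<'E'
from h import *
np.set_printoptions(precision=4,suppress=True)
o=bot.get_obs();print(o)
a=snap('scene','s0');b=snap('top','t0')
for d in(a,b):print(d['xyz'],d['orientation'],d['camera_matrix'])
cv2.imwrite('pics/st0.png',cv2.resize(np.vstack([a['image'],b['image']])[:,:,::-1],(480,600)))
E
```

```text
{'clock': 0.0, 'joint_pos': array([ 1.123 ,  0.2414,  0.0037,  1.3352, -0.    ,  1.5708]), 'joint_vel': array([-0.0012, -0.0001, -0.0002,  0.0009, -0.0001,  0.0001]), 'tau': array([ -0.0022, -37.232 ,  25.2406,   0.0172,   0.0001,   0.    ]), 'eef_pos': array([0.2162, 0.4501, 0.2304]), 'tool_rot': array([ 0.222 ,  0.975 , -0.001 , -0.0002]), 'ft_force': array([-0.002 , -0.1273, -0.4375]), 'ft_torque': array([-0.0092, -0.0285, -0.0309]), 'grasp_force': 0.0, 'grip_width': 0.08537969322848317}
[ 0.043  -1.0153  1.1179] [ 0.3805 -0.0926 -0.2322  0.8904] [[484.2816   0.     317.9961]
 [  0.     484.2816 202.1631]
 [  0.       0.       1.    ]]
[ 0.3894 -0.0889  1.5249] [-0.0337  0.0461  0.7102 -0.7017] [[509.6297   0.     318.4262]
 [  0.     509.6297 202.7943]
 [  0.       0.       1.    ]]
```

View pics/t0.png

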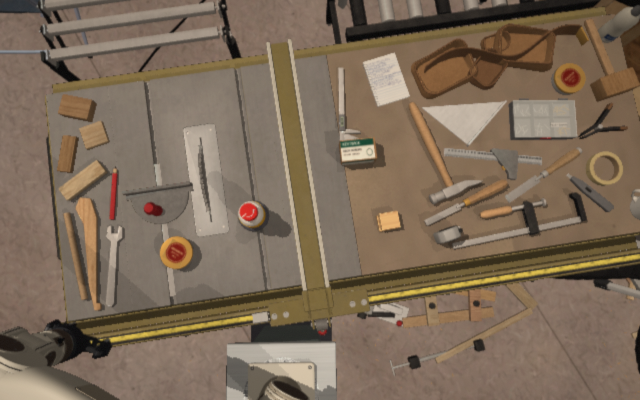

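The top view shows the stack at (389,221), the bottle's cap at (251,213), the wax tin at (176,253), the screw box at (357,150), the tape measure at about (449,236), and the fence at about x=300.

Run:
```python
from h import *
np.set_printoptions(precision=4,suppress=True)
d=pickle.load(open('pics/t0.pkl','rb'))
print(world(d,[(389,221),(365,230),(251,213),(176,253),(357,150),(449,236),(285,70),(299,170),(310,240),(316,298),(203,180),(320,150)]))
W=wmap(d);im=d['image'].astype(int)
def ext(m,n):
    p=W[m];print(n,m.sum(),p.min(0),p.max(0),np.median(p,0))
v,u=np.mgrid[:400,:640]
ext((abs(u-389)<18)&(abs(v-221)<18)&(W[...,2]>.016),'stack')
red=(im[...,0]>150)&(im[...,1]<80)
m=red&(abs(u-251)<20)&(abs(v-213)<20)&(W[...,2]>.125);ext(m,'cap')
ext((abs(u-285)<30)&(abs(v-170)<120)&(W[...,2]>.03),'fence')
ext((abs(u-357)<24)&(abs(v-150)<20)&(W[...,2]>.035),'box')
ext((abs(u-449)<18)&(abs(v-236)<16)&(W[...,2]>.04),'tape')
cv2.imwrite('pics/c0.png',cv2.resize(d['image'][130:270,220:480,::-1],(780,420),interpolation=cv2.INTER_CUBIC))
```

```text
[[ 0.5031 -0.3247  0.0228]
 [ 0.4786 -0.2553  0.0003]
 [ 0.5209  0.0703  0.1357]
 [ 0.4165  0.2987  0.0336]
 [ 0.7105 -0.231   0.0575]
 [ 0.4548 -0.4901  0.0636]
 [ 0.9583 -0.0208  0.0503]
 [ 0.6522 -0.0603  0.0598]
 [ 0.4487 -0.0901  0.0498]
 [ 0.2798 -0.1059  0.0004]
 [ 0.6278  0.2207  0.0464]
 [ 0.7247 -0.1237 -0.0027]]
stack 321 [ 0.3894 -0.3571  0.0163] [ 0.5332 -0.0889  1.5249] [ 0.5061 -0.3248  0.0226]
cap 187 [0.5022 0.0561 0.126 ] [0.5456 0.1006 0.1439] [0.5266 0.0784 0.1364]
fence 5842 [ 0.3089 -0.1033  0.0305] [1.0187 0.0666 1.5249] [ 0.6773 -0.0508  0.0572]
box 817 [ 0.3894 -0.2879  0.0358] [ 0.7514 -0.0889  1.5249] [ 0.7138 -0.2344  0.0497]
tape 305 [ 0.3894 -0.533   0.04  ] [ 0.4842 -0.0889  1.5249] [ 0.4607 -0.4898  0.0616]
```

View pics/c0.png

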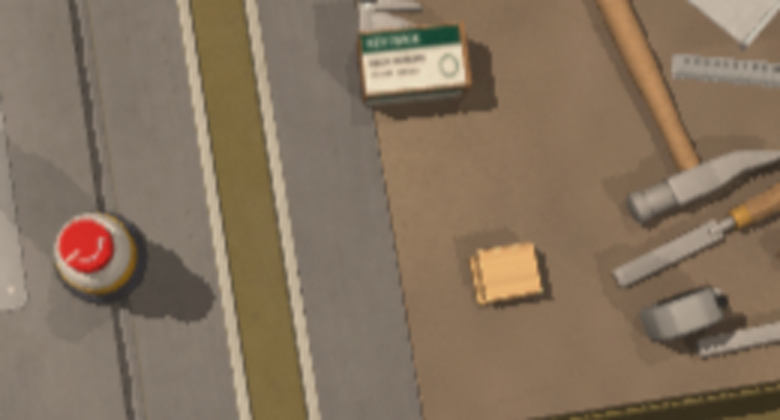

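View pics/s0.png

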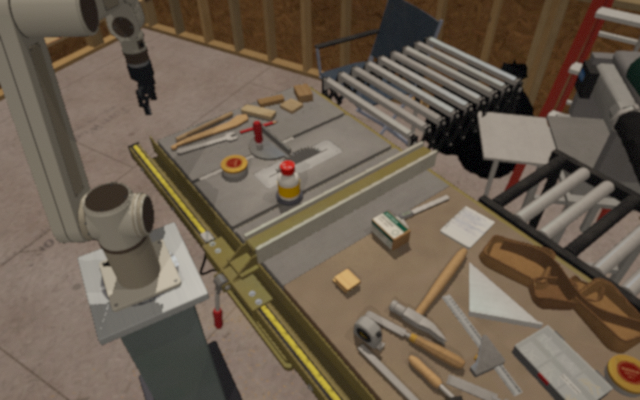

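Request:
{"name": "drive_tool", "arguments": {
  "slide": [
    [-0.11,-0.1,0],
    [-0.22,-0.21,0],
    [-0.33,-0.31,0],
    [-0.44,-0.42,0],
    [-0.55,-0.52,0],
    [-0.66,-0.63,0],
    [-0.77,-0.73,0],
    [-0.88,-0.84,0]
  ],
  "rotation": [
    [0,0,-0.11],
    [0,0,-0.22],
    [0,0,-0.33],
    [0,0,-0.45],
    [0,0,-0.56],
    [0,0,-0.67],
    [0,0,-0.78],
    [0,0,-0.9]
  ]
}}

```text
clock: 1.1
eef_pos: [0.324, 0.1649, 0.2311]
tool_rot: [-0.002, 1.0, -0.0, -0.0]
ft_force: [0.8, -0.5, 0.0]
grip_width: 0.0853
grasp_force: 0.0
```

```bash
python3 -c "
from h import *
o=bot.get_obs();print(o['eef_pos'],o['tool_rot'],o['joint_pos'],o['clock'])"
```

```text
[0.32397756 0.16492403 0.23105292] [-2.22256966e-03  9.99997514e-01 -1.07752263e-04 -1.39975296e-04] [ 4.70924268e-01 -3.11955295e-02 -3.04145274e-01  1.29819369e+00
 -6.58019254e-05  4.66479137e-01] 1.1
```

Request:
{"name": "drive_tool", "arguments": {
  "slide": [
    [-0.05,-0.12,0],
    [-0.09,-0.25,0],
    [-0.14,-0.37,0],
    [-0.18,-0.49,0],
    [-0.23,-0.61,0],
    [-0.27,-0.73,0],
    [-0.32,-0.86,0],
    [-0.36,-0.98,0]
  ],
  "rotation": [
    [0,0,0],
    [0,0,0],
    [0,0,0],
    [0,0,0],
    [0,0,0],
    [0,0,0],
    [0,0,0],
    [0,0,0]
  ]
}}

```text
clock: 2.1
eef_pos: [0.4145, -0.0798, 0.2309]
tool_rot: [-0.001, 1.0, 0.0, -0.0]
ft_force: [0.4, 0.9, 0.1]
grip_width: 0.0851
grasp_force: 0.0
```

Request:
{"name": "drive_tool", "arguments": {
  "slide": [
    [-0.06,-0.16,0],
    [-0.12,-0.33,0],
    [-0.18,-0.49,0],
    [-0.24,-0.65,0],
    [-0.3,-0.82,0],
    [-0.36,-0.98,0],
    [-0.36,-0.98,0],
    [-0.36,-0.98,0]
  ],
  "rotation": [
    [0,0,0],
    [0,0,0],
    [0,0,0],
    [0,0,0],
    [0,0,0],
    [0,0,0],
    [0,0,0],
    [0,0,0]
  ]
}}

```text
clock: 3.1
eef_pos: [0.5044, -0.3229, 0.2305]
tool_rot: [-0.001, 1.0, 0.001, -0.001]
ft_force: [-0.8, 0.5, -0.7]
grip_width: 0.0853
grasp_force: 0.0
```

Run:
```python
from h import *
np.set_printoptions(precision=4,suppress=True)
o=bot.get_obs();print(o['eef_pos'],o['joint_pos'])
d=snap('wrist','w0');W=wmap(d);print(d['xyz'],d['orientation'])
x,y,z=W[...,0],W[...,1],W[...,2]
n=(abs(x-.506)<.06)&(abs(y+.325)<.06)&(d['z_map']>0)
for lo,hi in((.02,.03),(.012,.0195),(.0045,.0115)):
    m=n&(z>lo)&(z<hi);p=W[m]
    r=cv2.minAreaRect(p[:,:2].astype(np.float32)*1000);print(m.sum(),r,np.median(p,0))
```

```text
[ 0.5044 -0.3229  0.2305] [-0.5696  0.4434  0.2925  1.4221  0.0003 -0.5716]
[ 0.4375 -0.3235  0.3732] [-0.0928 -0.0942  0.7017  0.7001]
1852 ((502.395751953125, -325.338623046875), (48.23590087890625, 56.050384521484375), 8.964499473571777) [ 0.5016 -0.3251  0.0241]
63 ((503.75897216796875, -323.93896484375), (50.92008590698242, 55.490081787109375), 9.082260131835938) [ 0.5248 -0.3127  0.0159]
248 ((499.83734130859375, -319.6170349121094), (47.60511779785156, 56.07590103149414), 9.742794036865234) [ 0.482 -0.297  0.008]
```

View pics/w0.png

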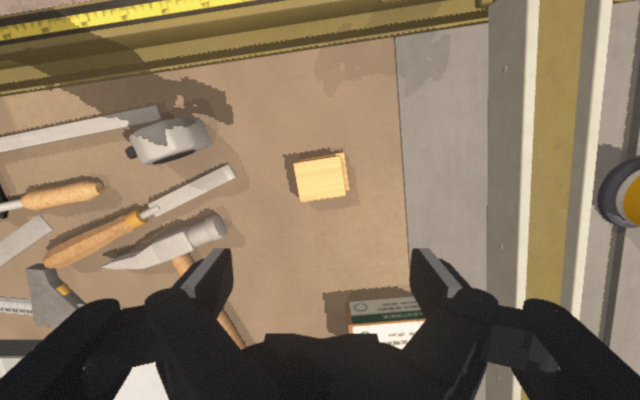

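The wrist view shows the stack at about (321,178) between the fingertips' projections. The depth fit puts its centre at (0.502, -0.323) with a yaw of 9° and the right size, so I'm going down.

Request:
{"name": "drive_tool", "arguments": {
  "slide": [
    [0.01,0,0.14],
    [0.01,0,0.28],
    [0.01,0,0.42],
    [0.01,0,0.56],
    [0.01,0,0.7],
    [0.01,0,0.8],
    [0.01,0,0.88],
    [0.01,0,0.92]
  ],
  "rotation": [
    [0,0,-0.1],
    [0,0,-0.2],
    [0,0,-0.31],
    [0,0,-0.31],
    [0,0,-0.31],
    [0,0,-0.31],
    [0,0,-0.31],
    [0,0,-0.31]
  ]
}}

```text
clock: 4.15
eef_pos: [0.5018, -0.3218, 0.0007]
tool_rot: [-0.079, 0.997, 0.001, -0.001]
ft_force: [-0.1, -0.7, -0.3]
grip_width: 0.0854
grasp_force: 0.0
```

Request:
{"name": "drive_tool", "arguments": {
  "slide": [
    [0,0,0],
    [0,0,0],
    [0,0,0],
    [0,0,0],
    [0,0,0],
    [0,0,0],
    [0,0,0],
    [0,0,0]
  ],
  "rotation": [
    [0,0,0],
    [0,0,0],
    [0,0,0],
    [0,0,0],
    [0,0,0],
    [0,0,0],
    [0,0,0],
    [0,0,0]
  ],
  "gripper": 0.6
}}

```text
clock: 5.15
eef_pos: [0.5035, -0.324, 0.0028]
tool_rot: [-0.079, 0.997, -0.001, 0.001]
ft_force: [0.0, 0.5, 6.4]
grip_width: 0.0549
grasp_force: 65.6
```

Request:
{"name": "drive_tool", "arguments": {
  "slide": [
    [0,0,0],
    [0,0,0],
    [0,0,0],
    [0,0,0],
    [0,0,-0.06],
    [0,0,-0.12],
    [0,0,-0.18],
    [0,0,-0.2]
  ],
  "rotation": [
    [0,0,0],
    [0,0,0],
    [0,0,0],
    [0,0,0],
    [0,0,0],
    [0,0,0],
    [0,0,0],
    [0,0,0]
  ],
  "gripper": 1.0
}}

```text
clock: 6.15
eef_pos: [0.5036, -0.3242, 0.0536]
tool_rot: [-0.079, 0.997, -0.001, 0.001]
ft_force: [-1.2, -0.9, -0.2]
grip_width: 0.0857
grasp_force: 0.0
```

```bash
cat > meas.py <<'E'
from h import *
import sys
np.set_printoptions(precision=4,suppress=True)
o=bot.get_obs();print(o['eef_pos'],o['joint_pos'][5])
d=snap('wrist',sys.argv[1]);W=wmap(d)
x,y,z=W[...,0],W[...,1],W[...,2]
n=(abs(x-.503)<.06)&(abs(y+.323)<.045)&(d['z_map']>0)
for lo,hi in((.02,.03),(.012,.0195),(.0045,.0115)):
    m=n&(z>lo)&(z<hi);p=W[m]
    if len(p)>8: print(m.sum(),cv2.minAreaRect(p[:,:2].astype(np.float32)*1000),np.median(p,0))
E
python3 meas.py w1
```

```text
[ 0.5036 -0.3242  0.0536] -0.729165144129495
6641 ((502.2278747558594, -324.5295715332031), (48.70051574707031, 56.02623748779297), 10.08310604095459) [ 0.5004 -0.3248  0.0242]
73 ((478.8413391113281, -328.5759582519531), (0.6733540892601013, 55.962406158447266), 10.13718318939209) [ 0.4789 -0.3288  0.0187]
521 ((479.2767028808594, -327.9454040527344), (3.987206220626831, 55.47599411010742), 9.115188598632812) [ 0.4792 -0.3306  0.0079]
```

View pics/w1.png

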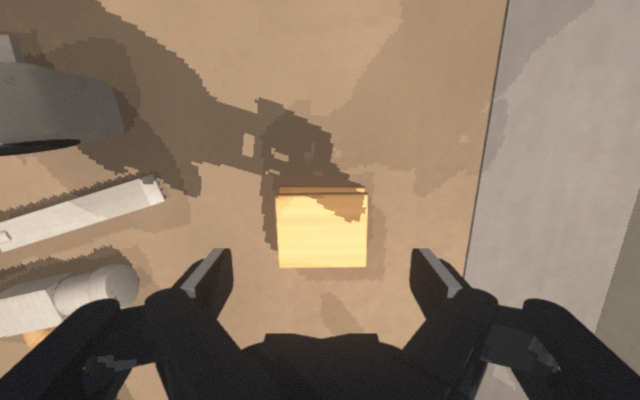

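The stack is flush along y; the lower blanks still stick out on the -x side (ledge at about (321,190)). Next I turn 90° and squeeze the other way.

Request:
{"name": "drive_tool", "arguments": {
  "slide": [
    [0,0,0],
    [0,0,0],
    [0,0,0],
    [0,0,0],
    [0,0,0],
    [0,0,0],
    [0,0,0],
    [0,0,0]
  ],
  "rotation": [
    [0,0,0.13],
    [0,0,0.26],
    [0,0,0.4],
    [0,0,0.55],
    [0,0,0.7],
    [0,0,0.8],
    [0,0,0.9],
    [0,0,1.0]
  ]
}}

```text
clock: 7.2
eef_pos: [0.5021, -0.3232, 0.0509]
tool_rot: [0.171, 0.985, 0.0, -0.0]
ft_force: [1.0, 0.2, -0.0]
grip_width: 0.0855
grasp_force: 0.0
```

Request:
{"name": "drive_tool", "arguments": {
  "slide": [
    [0,0,0],
    [0,0,0],
    [0,0,0],
    [0,0,0],
    [0,0,0],
    [0,0,0],
    [0,0,0],
    [0,0,0]
  ],
  "rotation": [
    [0,0,0.13],
    [0,0,0.26],
    [0,0,0.4],
    [0,0,0.55],
    [0,0,0.7],
    [0,0,0.8],
    [0,0,0.9],
    [0,0,1.0]
  ]
}}

```text
clock: 8.2
eef_pos: [0.5021, -0.3232, 0.0509]
tool_rot: [0.41, 0.912, 0.0, -0.0]
ft_force: [-0.1, 1.0, -0.3]
grip_width: 0.0854
grasp_force: 0.0
```

Request:
{"name": "drive_tool", "arguments": {
  "slide": [
    [0,0,0],
    [0,0,0],
    [0,0,0],
    [0,0,0],
    [0,0,0],
    [0,0,0],
    [0,0,0],
    [0,0,0]
  ],
  "rotation": [
    [0,0,0.13],
    [0,0,0.26],
    [0,0,0.4],
    [0,0,0.55],
    [0,0,0.7],
    [0,0,0.8],
    [0,0,0.9],
    [0,0,1.0]
  ]
}}

```text
clock: 9.2
eef_pos: [0.5021, -0.3232, 0.0509]
tool_rot: [0.623, 0.782, -0.0, -0.0]
ft_force: [0.9, 0.0, -0.8]
grip_width: 0.0853
grasp_force: 0.0
```

Request:
{"name": "drive_tool", "arguments": {
  "slide": [
    [0,0,0],
    [0,0,0],
    [0,0,0.04],
    [0,0,0.08],
    [0,0,0.12],
    [0,0,0.16],
    [0,0,0.19],
    [0,0,0.2]
  ],
  "rotation": [
    [0,0,0.14],
    [0,0,0.14],
    [0,0,0.14],
    [0,0,0.14],
    [0,0,0.14],
    [0,0,0.14],
    [0,0,0.14],
    [0,0,0.14]
  ]
}}

```text
clock: 10.2
eef_pos: [0.5021, -0.3232, 0.0005]
tool_rot: [0.649, 0.761, -0.0, -0.001]
ft_force: [-0.0, 0.0, -0.6]
grip_width: 0.0852
grasp_force: 0.0
```

Request:
{"name": "drive_tool", "arguments": {
  "slide": [
    [0,0,0],
    [0,0,0],
    [0,0,0],
    [0,0,0],
    [0,0,0],
    [0,0,0],
    [0,0,0],
    [0,0,0]
  ],
  "rotation": [
    [0,0,0],
    [0,0,0],
    [0,0,0],
    [0,0,0],
    [0,0,0],
    [0,0,0],
    [0,0,0],
    [0,0,0]
  ],
  "gripper": 0.5
}}

```text
clock: 11.2
eef_pos: [0.5031, -0.3239, 0.0021]
tool_rot: [0.649, 0.761, 0.0, 0.001]
ft_force: [1.1, -0.5, 5.7]
grip_width: 0.0471
grasp_force: 64.1
```

Request:
{"name": "drive_tool", "arguments": {
  "slide": [
    [0,0,0],
    [0,0,0],
    [0,0,0],
    [0,0,0],
    [0,0,-0.1],
    [0,0,-0.2],
    [0,0,-0.3],
    [0,0,-0.4]
  ],
  "rotation": [
    [0,0,0],
    [0,0,0],
    [0,0,0],
    [0,0,0],
    [0,0,0],
    [0,0,0],
    [0,0,0],
    [0,0,0]
  ],
  "gripper": 1.0
}}

```text
clock: 12.2
eef_pos: [0.5023, -0.3234, 0.102]
tool_rot: [0.649, 0.761, -0.0, -0.0]
ft_force: [0.1, 0.2, 0.3]
grip_width: 0.0853
grasp_force: 0.0
```

```bash
python3 meas.py w2
```

```text
[ 0.5023 -0.3234  0.102 ] 0.8408434778118025
4271 ((502.3041076660156, -324.548095703125), (48.10609436035156, 56.3457145690918), 8.455050468444824) [ 0.5022 -0.3228  0.0241]
129 ((497.600341796875, -296.6965026855469), (47.171207427978516, 1.3673274517059326), 8.575693130493164) [ 0.4985 -0.2967  0.0157]
96 ((497.6454162597656, -296.52978515625), (47.76724624633789, 0.4755423367023468), 9.037339210510254) [ 0.4976 -0.2966  0.0065]
```

View pics/w2.png

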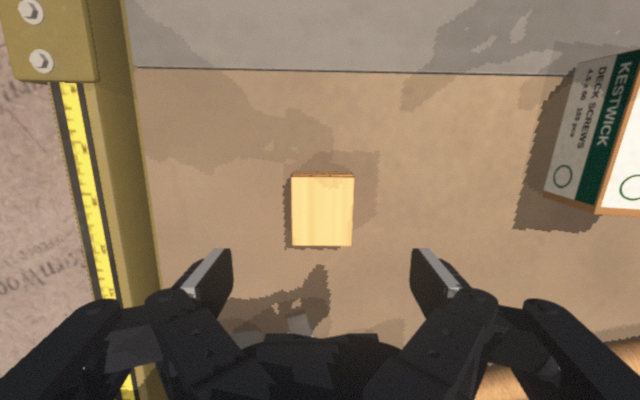

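The stack is flush: the top face is at (322,212) and its visible side is one plane. Now over to the bottle.

Request:
{"name": "drive_tool", "arguments": {
  "slide": [
    [0.05,0.01,-0.15],
    [0.12,0.03,-0.3],
    [0.23,0.05,-0.45],
    [0.34,0.07,-0.6],
    [0.45,0.1,-0.64],
    [0.56,0.12,-0.64],
    [0.67,0.15,-0.64],
    [0.78,0.17,-0.64]
  ],
  "rotation": [
    [0,0,0],
    [0,0,0],
    [0,0,0],
    [0,0,0],
    [0,0,0],
    [0,0,0],
    [0,0,0],
    [0,0,0]
  ]
}}

```text
clock: 13.25
eef_pos: [0.5137, -0.1232, 0.261]
tool_rot: [0.649, 0.761, -0.0, -0.0]
ft_force: [0.2, -0.1, 1.4]
grip_width: 0.0855
grasp_force: 0.0
```

Request:
{"name": "drive_tool", "arguments": {
  "slide": [
    [0.13,0.03,0],
    [0.26,0.06,0],
    [0.39,0.09,0],
    [0.52,0.12,0],
    [0.65,0.15,0],
    [0.78,0.17,0],
    [0.78,0.17,0],
    [0.78,0.17,0]
  ],
  "rotation": [
    [0,0,0],
    [0,0,0],
    [0,0,0],
    [0,0,0],
    [0,0,0],
    [0,0,0],
    [0,0,0],
    [0,0,0]
  ]
}}

```text
clock: 14.25
eef_pos: [0.5249, 0.0747, 0.261]
tool_rot: [0.649, 0.761, -0.0, 0.0]
ft_force: [0.6, -0.1, 0.9]
grip_width: 0.0858
grasp_force: 0.0
```

Run:
```python
from h import *
np.set_printoptions(precision=4,suppress=True)
o=bot.get_obs();print(o['eef_pos'],o['tool_rot'],o['joint_pos'])
d=snap('wrist','w3');W=wmap(d);z=W[...,2]
n=(abs(W[...,0]-.524)<.06)&(abs(W[...,1]-.077)<.06)&(d['z_map']>0)
for lo,hi in((.133,.145),(.08,.102),(.115,.133)):
    p=W[n&(z>lo)&(z<hi)]
    if len(p)>5:print(len(p),cv2.minEnclosingCircle(p[:,:2].astype(np.float32)*1000),np.median(p,0))
```

```text
[0.5249 0.0747 0.261 ] [ 0.6491  0.7607 -0.0003  0.    ] [ 0.1416  0.2915  0.1501  1.4298 -0.0005  1.5543]
2126 ((523.089599609375, 80.20870971679688), 24.55352783203125) [0.523  0.0813 0.1379]
1204 ((522.9857177734375, 80.5988998413086), 35.610721588134766) [0.5186 0.1008 0.0923]
98 ((521.3511352539062, 90.72792053222656), 21.966876983642578) [0.5206 0.1026 0.1245]
```

View pics/w3.png

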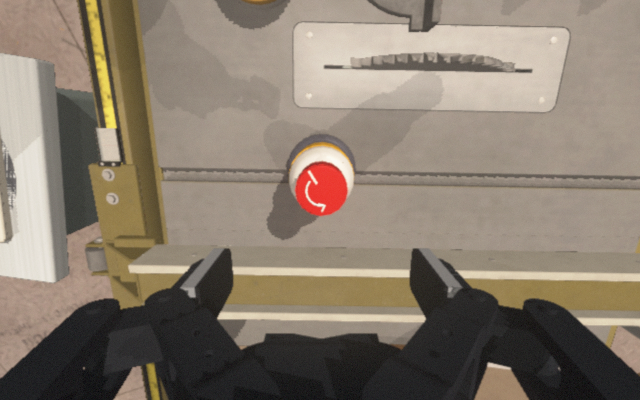

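The cap top is at (322,189). Fitted centre is (0.523, 0.0804), radius 24.5 mm, height 0.138, all as expected. I'm going down and gripping.

Request:
{"name": "drive_tool", "arguments": {
  "slide": [
    [0.02,0,0.1],
    [0.02,0,0.2],
    [0.024,-0.004,0.3],
    [0.024,-0.004,0.4],
    [0.024,-0.004,0.48],
    [0.024,-0.004,0.55],
    [0.024,-0.004,0.6],
    [0.024,-0.004,0.6]
  ],
  "rotation": [
    [0,0,0],
    [0,0,0],
    [0,0,0],
    [0,0,0],
    [0,0,0],
    [0,0,0],
    [0,0,0],
    [0,0,0]
  ]
}}

```text
clock: 15.3
eef_pos: [0.5224, 0.08, 0.1105]
tool_rot: [0.65, 0.76, -0.001, -0.001]
ft_force: [-0.4, -0.0, 0.2]
grip_width: 0.0855
grasp_force: 0.0
```

Request:
{"name": "drive_tool", "arguments": {
  "slide": [
    [0,0,0],
    [0,0,0],
    [0,0,0],
    [0,0,0],
    [0,0,0],
    [0,0,0],
    [0,0,0],
    [0,0,0]
  ],
  "rotation": [
    [0,0,0],
    [0,0,0],
    [0,0,0],
    [0,0,0],
    [0,0,0],
    [0,0,0],
    [0,0,0],
    [0,0,0]
  ],
  "gripper": 0.4
}}

```text
clock: 16.3
eef_pos: [0.5237, 0.0809, 0.1116]
tool_rot: [0.649, 0.761, 0.0, 0.0]
ft_force: [1.5, -0.9, 4.7]
grip_width: 0.0469
grasp_force: 61.0
```

Request:
{"name": "drive_tool", "arguments": {
  "slide": [
    [0,0,0.005],
    [0,0,0.01],
    [0,0,0.015],
    [0,0,0.02],
    [0,0,0.025],
    [0,0,0.03],
    [0,0,0.03],
    [0,0,0.03]
  ],
  "rotation": [
    [0,0,0],
    [0,0,0],
    [0,0,0],
    [0,0,0],
    [0,0,0],
    [0,0,0],
    [0,0,0],
    [0,0,0]
  ]
}}

```text
clock: 17.3
eef_pos: [0.5238, 0.0809, 0.1066]
tool_rot: [0.649, 0.761, 0.001, 0.001]
ft_force: [-3.2, -0.7, 19.4]
grip_width: 0.047
grasp_force: 62.5
```

Request:
{"name": "drive_tool", "arguments": {
  "slide": [
    [0,0,0],
    [0,0,0],
    [0,0,0],
    [0,0,0],
    [0,0,0],
    [0,0,0],
    [0,0,0],
    [0,0,0]
  ],
  "rotation": [
    [0,0,-0.14],
    [0,0,-0.28],
    [0,0,-0.42],
    [0,0,-0.56],
    [0,0,-0.7],
    [0,0,-0.85],
    [0,0,-1.0],
    [0,0,-1.0]
  ]
}}

```text
clock: 18.3
eef_pos: [0.5248, 0.0813, 0.1066]
tool_rot: [0.44, 0.898, 0.002, 0.002]
ft_force: [-1.6, 0.5, 16.0]
grip_width: 0.047
grasp_force: 62.3
```

Request:
{"name": "drive_tool", "arguments": {
  "slide": [
    [0,0,0],
    [0,0,0],
    [0,0,0],
    [0,0,0],
    [0,0,0],
    [0,0,0],
    [0,0,0],
    [0,0,0]
  ],
  "rotation": [
    [0,0,-0.14],
    [0,0,-0.28],
    [0,0,-0.42],
    [0,0,-0.56],
    [0,0,-0.7],
    [0,0,-0.85],
    [0,0,-1.0],
    [0,0,-1.0]
  ]
}}

```text
clock: 19.3
eef_pos: [0.5249, 0.0814, 0.1066]
tool_rot: [0.205, 0.979, 0.001, 0.002]
ft_force: [-0.5, 0.8, 17.1]
grip_width: 0.0471
grasp_force: 62.2
```

Request:
{"name": "drive_tool", "arguments": {
  "slide": [
    [0,0,0],
    [0,0,0],
    [0,0,0],
    [0,0,0],
    [0,0,0],
    [0,0,0],
    [0,0,0],
    [0,0,0]
  ],
  "rotation": [
    [0,0,-0.1],
    [0,0,-0.2],
    [0,0,-0.3],
    [0,0,-0.4],
    [0,0,-0.4],
    [0,0,-0.4],
    [0,0,-0.4],
    [0,0,-0.4]
  ]
}}

```text
clock: 20.3
eef_pos: [0.5249, 0.0815, 0.1066]
tool_rot: [0.106, 0.994, 0.001, 0.002]
ft_force: [-0.7, -0.1, 16.6]
grip_width: 0.0471
grasp_force: 62.2
```

Run:
```python
from h import *
np.set_printoptions(precision=4,suppress=True)
o=bot.get_obs();print(o['eef_pos'],o['tool_rot'],o['joint_pos'],o['ft_torque'])
d=snap('top','t1');e=snap('wrist','w4')
a=cv2.resize(d['image'][185:245,220:300,::-1],(480,360),interpolation=cv2.INTER_CUBIC)
b=cv2.resize(e['image'][120:320,200:440,::-1],(320,267))
c=np.zeros((360,800,3),np.uint8);c[:,:480]=a;c[:267,480:]=b;cv2.imwrite('pics/j1.png',c)
```

```text
[0.5249 0.0815 0.1066] [0.106  0.9944 0.001  0.0025] [ 0.1536  0.3842 -0.133   1.0483  0.0007  0.366 ] [0.0399 0.0906 0.1013]
```

View pics/j1.png

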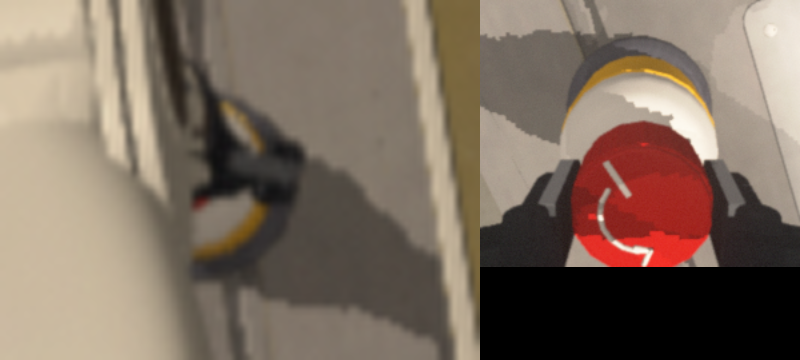

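The wrist view shows the cap mark at (617,178) in the same place relative to the fingers as before the twist, so the cap turned with them by 1.2 rad. Lifting.

Request:
{"name": "drive_tool", "arguments": {
  "slide": [
    [0,0,-0.02],
    [0,0,-0.05],
    [0,0,-0.1],
    [0,0,-0.16],
    [0,0,-0.22],
    [0,0,-0.28],
    [0,0,-0.33],
    [0,0,-0.35]
  ],
  "rotation": [
    [0,0,0],
    [0,0,0],
    [0,0,0],
    [0,0,0],
    [0,0,0],
    [0,0,0],
    [0,0,0],
    [0,0,0]
  ]
}}

```text
clock: 21.4
eef_pos: [0.5236, 0.0809, 0.1926]
tool_rot: [0.106, 0.994, 0.0, 0.001]
ft_force: [1.1, 0.6, -0.9]
grip_width: 0.0468
grasp_force: 61.5
```

Request:
{"name": "drive_tool", "arguments": {
  "slide": [
    [0,0,0],
    [0,0,0],
    [0,0,0],
    [0,0,0],
    [0,0,0],
    [0,0,0],
    [0,0,0],
    [0,0,0]
  ],
  "rotation": [
    [0,0,0],
    [0,0,0],
    [0,0,0],
    [0,0,0],
    [0,0,0],
    [0,0,0],
    [0,0,0],
    [0,0,0]
  ]
}}

```text
clock: 22.4
eef_pos: [0.5231, 0.0808, 0.1913]
tool_rot: [0.106, 0.994, 0.0, 0.0]
ft_force: [0.0, -0.2, -0.7]
grip_width: 0.0468
grasp_force: 61.5
```

Run:
```python
from h import *
np.set_printoptions(precision=4,suppress=True)
e=snap('wrist','w5');s=snap('scene','s1')
W=wmap(e);print(world(e,[(320,270)]))
W=wmap(s);im=s['image'].astype(int);v,u=np.mgrid[:400,:640]
m=(im[...,0]>120)&(im[...,1]<70)&(abs(u-288)<30)&(abs(v-150)<50)&(s['z_map']>0);print(m.sum(),W[m].min(0),W[m].max(0))
t=snap('top','t2');W=wmap(t);m=(abs(u-389)<18)&(abs(v-221)<18)&(W[...,2]>.016)&(W[...,2]<.04)
print(cv2.minAreaRect(W[m][:,:2].astype(np.float32)*1000))
a=cv2.resize(s['image'][80:240,200:360,::-1],(400,400));b=cv2.resize(e['image'][...,::-1],(400,250))
c=np.zeros((400,800,3),np.uint8);c[:,:400]=a;c[:250,400:]=b;cv2.imwrite('pics/j2.png',c)
```

```text
[[0.5183 0.0812 0.2171]]
18 [ 0.543   0.3442 -0.0034] [0.6594 0.5201 0.1364]
((505.8039245605469, -326.3102722167969), (48.019229888916016, 57.659637451171875), 8.22291088104248)
```

View pics/j2.png

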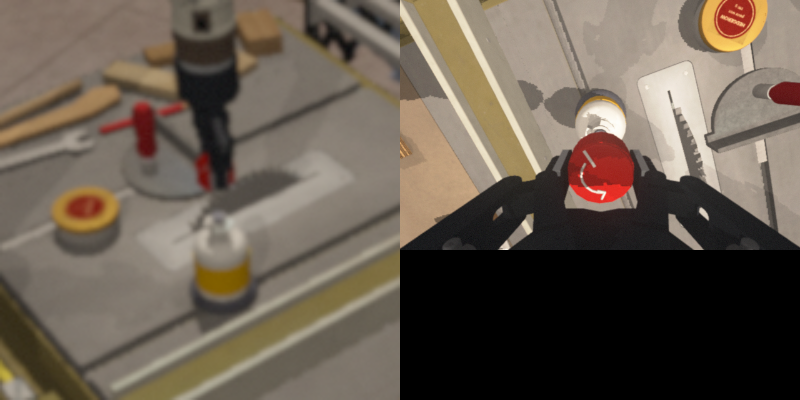

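The cap (scene crop (208,170), wrist (602,168)) is in the fingers, upright and clear of the open neck. Its top is at z = 0.217, about 80 mm above the closed height. The stack is unchanged.

```bash
python3 -c "
from workcell import bot
print(bot.job_done())"
```

```text
the job is handed in; nothing more can be done
None
```

The blanks are squared flush and released, and the cap is off and held upright about 8 cm straight above the bottle; I handed the job in at about 22 s, and no verdict was returned.

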